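# Load the reel crate and set its stop

### The arm

A 6-joint arm with a two-finger parallel gripper is mounted at the origin on a cart in front of the work surface, level with it; the furniture and walls round the work are solid. World frame = base frame: x ahead of the robot, y to its left, z up, the work surface at z = 0. Lengths are in m, angles in rad, forces in N, time in s.
With the tool pointing down it reaches from about 0.3 to 0.775 m from the base axis. Payload 14.6 kg.
Tool frame: the origin (TCP) lies at the centre of the arm's flange, where the gripper is bolted on; the fingertips stand 173 mm ahead of it and the grasp point (between the pads) lies 155 mm ahead of it (arm.tip_extent is the z of the fingertips in the tool frame, in m); z points along the fingers, y is the line along which they close (so a half turn about z gives the same grasp; the last joint's range is limited). The gripper opens to 85 mm and grips with 20 to 120 N. Pads are 22 mm wide; open, the fingers measure 114 mm over their backs; the gripper's body (76 mm by 85 mm) begins 54 mm behind the grasp point. The pads swing forward as they close: fully open they stand 13 mm farther back than shut.
Start: joints at [-1.294, 0.3, 1.521, -0, 1.321, -0.067], TCP at [0.185, -0.518, 0.405] pointing down, gripper open.
Joint ranges: [-3.03, 3.03], [-0.79, 2.21], [0.23, 2.52], [-1.04, 4.18], [0, 3.07], [-2.55, 2.55]. Speed limits (rad/s): [2.22, 2.22, 2.57, 3.14, 3.14, 3.14].

### API

Orientations are given as a rotation vector (axis times angle).
In Python, from bench import arm gives the robot as it stands.
- The arm moves only by the shell command python3 -m inch 'ROWS' [OPENING] [FORCE]. ROWS is JSON, one flat list of numbers, 6 for each row, row after row: the shift along the tool's x, y, z each as a share of 250 mm, from -1 to 1, then the turn, a rotation vector about the tool's x, y, z each as a share of 120 degrees, from -1 to 1. A call has 1 to 12 rows; each row is the pose to reach, as a shift and turn from the pose commanded when the call began, along the tool's axes at that moment; what a row does not reach only later rows make up. A row lasts 1/10 s, in which the tool goes at most 50 mm and 8.59 degrees, less where a joint would pass 70% of its speed; a pose out of reach is approached as far as the arm can. A call with a number of a shift or a turn outside -1 to 1 is refused whole. A call with a gripper value outside its range is refused whole. OPENING is the closure, from 0 (fully open) to 1 (shut), set as the call begins (- or left out, the last holds). The fingers move at their own pace and stop on an object; FORCE is the grip in N (left out, the last holds). Time passes only in rows, so rows that repeat a pose let the fingers close. It gives the time, the measured TCP pose, the force, the opening and the grip force at its end, in the units of the state.
- arm.get_state(): the state, without advancing time (a new reading comes with each control period).
- arm.capture(name): name is "scene" or "side" or "wrist"; returns a dict with "frame" (480x640x3 uint8, red, green, blue), "fov_y" (degrees; the focal length in pixels is half the picture's height over the tangent of half this angle, whatever the lens; pixels are square), "cx", "cy" (the principal point, pixels), "rvec" (rotation vector, rad) and "tvec" (3), from world to camera coordinates, as OpenCV has them. Camera axes: x right, y down, z forward; pixel columns grow to the right and rows downward; lengths in m; the calibration is good to about 2 mm. The wrist camera is an equidistant fisheye: a pixel r from the principal point sees the ray r / f radians off the axis. A picture is of the moment at which its call begins. There is no depth.
- arm.close_job(): hands the job in; it is judged then, once.
The state is a dict: "t": time; "qpos": joint angles; "dq": joint speeds; "effort": joint torques, N m; "tcp_pos": TCP position; "tcp_rot": TCP orientation; "force": force on the tool from outside, world axes, zero at the start; "ft_torque": the same for the moment, N m; "width": finger opening in m; "gripper_force": force on a finger pad.
Only numpy, scipy, OpenCV 4.12 (cv2) and the standard library are available. Lean on these libraries where they do the work, as an engineer would, in place of code of your own. Each camera call takes 0.05 s, during which the arm holds its last target. There are 200 camera calls.

### The job

Load the crate with the blue solder reels. First lift the red stop out of its notch and shift it to the last notch at the open (right-hand) end, so that every cell is clear; take out the small amber bottle left in the crate and stand it upright on the bench; then stand all the loose reels in front of the big circuit board, upright on their flanges, in the cells, one per cell, side by side from the yellow end board with no empty cell between. Last, bring the stop back and drop it fully into the notch right behind the last reel, and leave the cutters, screwdriver and green tape roll where they lie.

Things in the scene. Friction and masses are not known exactly. Their poses are not given: they have to be found in the camera images.
- crate: Fixed grey plastic crate, one row of four open cells. Origin: centre of its underside; x across the row, away from the robot, y along the row to the left, z up. 92 x 344 mm outside; walls and dividers 8 mm thick, 22 mm high; floor 8 mm thick; cells 76 mm square inside, 84 mm apart. Yellow end board, 60 mm high, at its left (+y) end (y 172 to 182 mm); the right end is the open end.
- stop_slide (a joint): Where the stop stands along the rail, m from the notch at the yellow end board, growing towards the open (right) end: notches at 0, 0.084, 0.168, 0.252, 0.336, each with 2.5 mm of play either way. Starts in the second notch (0.084). It slides with about 1 N of friction once lifted and cannot leave the rail.
- stop_lift (a joint): How far the stop is lifted, m: 0 = key fully down in a notch, at most 0.035. Above 0.018 the key clears the rail. Let go, it drops by its own weight (about 1.7 N); when not over a notch it stays lying on the rail top, at about 0.017.
- stop_grip (a point): The stop's upright red ribbed grip block, 28 (crate x) x 18 (crate y) x 60 mm high. Point on its centre line 20 mm below its top, 74 mm above the bench with the key down, at crate x = 68 mm; axes as the crate's. Pinch its 18 mm along the rail. A steel arm, 4 mm thick, 34 to 52 mm above the bench with the key down, reaches from it across the whole crate towards the robot.
- rail_open_end (a point): Middle of the last notch, at the open (right) end, level with the top of the rail, 26 mm above the bench; axes as the crate's. The aluminium rail runs along the crate's far side, 24 mm wide, 396 mm long, with five notches 16 mm wide and 18 mm deep, 84 mm apart: one at each end of the row, one beside each divider. A guide rod bearing the stop runs 24 mm behind it. The stop's key is 11 mm wide.
- cell1 (a point): Centre of the floor of cell 1 (on top of the floor, 8 mm above the bench), counted from the yellow end board (left); axes as the crate's.
- cell2 (a point): Centre of the floor of cell 2 (on top of the floor, 8 mm above the bench), counted from the yellow end board (left); axes as the crate's.
- cell3 (a point): Centre of the floor of cell 3 (on top of the floor, 8 mm above the bench), counted from the yellow end board (left); axes as the crate's.
- cell4 (a point): Centre of the floor of cell 4 (on top of the floor, 8 mm above the bench), counted from the yellow end board (left); axes as the crate's.
- reel1_mid (a point): Centre, half-way up, of a reel of solder wire standing on its flange on the bench: silvery winding between two blue eight-sided flanges, 61 mm across, 38 mm high, about 0.28 kg; solid for grasping, hold it across its 61 mm. Its z axis is the reel's axis, upright. Absent in some starts.
- reel1: The same reel as reel1_mid, origin at the centre of its underside.
- reel2_mid (a point): Centre, half-way up, of a reel of solder wire standing on its flange on the bench: silvery winding between two blue eight-sided flanges, 61 mm across, 38 mm high, about 0.28 kg; solid for grasping, hold it across its 61 mm. Its z axis is the reel's axis, upright. Absent in some starts.
- reel2: The same reel as reel2_mid, origin at the centre of its underside.
- reel3_mid (a point): Centre, half-way up, of a reel of solder wire standing on its flange on the bench: silvery winding between two blue eight-sided flanges, 61 mm across, 38 mm high, about 0.28 kg; solid for grasping, hold it across its 61 mm. Its z axis is the reel's axis, upright. Absent in some starts.
- reel3: The same reel as reel3_mid, origin at the centre of its underside.
- flux_mid (a point): Centre, half-way up, of a small amber bottle with a black cap, 32 mm diameter, 58 mm high, cap 20 mm diameter on the top 14 mm; z up. It starts in cell 1, upright on the cell floor.
- flux: The same small amber bottle, origin at the centre of its underside.
- cutters: Bystander: flush cutters with blue handles, 51 x 113 x 11 mm, flat on the bench; origin at the centre of the underside.
- driver: Bystander: screwdriver with a blue and black handle, 24 x 176 x 24 mm, lying on the bench; origin at the centre of the underside.
- tape: Bystander: roll of green tape, 82 mm diameter, 18 mm high, flat on the bench; origin at the centre of the underside.
Things that resemble listed ones, but are neither listed nor needed, are in the scene too. Leave any turquoise look-alike of the reel1 alone.

How it is judged:
On the way:
1. The stop is dropped fully into the last notch, at the open end (value of joint stop_slide above 0.331 m and value of joint stop_lift below 0.005 m), for 0.2 s.
At the end, for the whole second after the job is handed in: Every reel is upright (0.12 rad) on its own cell floor, filling cells from the yellow end board without a gap; the stop is fully down (lift under 5 mm) in the notch right behind the last reel; the amber bottle stands upright (0.12 rad) on the bench outside the crate; all at rest (value of joint stop_lift below 0.005 m and velocity of joint stop_slide below 0.02 m/s and angle between each of reel1_mid, reel2_mid, reel3_mid, flux_mid's own z axis and vertical below 0.12 rad and x of reel1_mid in the frame of crate between -0.02 and 0.02 m and z of reel1_mid in the frame of crate between 0.0225 and 0.033 m and y of each of reel1_mid, reel2_mid, reel3_mid in the frame of crate below 0.16 m and y of each of reel1_mid, reel2_mid, reel3_mid in the frame of stop_grip above 0.028 m and linear speed of each of reel1, reel2, reel3, flux below 0.03 m/s and (horizontal distance between reel1_mid and reel2_mid below 0.12 m or horizontal distance between reel1_mid and reel3_mid below 0.12 m) and x of reel2_mid in the frame of crate between -0.02 and 0.02 m and z of reel2_mid in the frame of crate between 0.0225 and 0.033 m and (horizontal distance between reel2_mid and reel1_mid below 0.12 m or horizontal distance between reel2_mid and reel3_mid below 0.12 m) and x of reel3_mid in the frame of crate between -0.02 and 0.02 m and z of reel3_mid in the frame of crate between 0.0225 and 0.033 m and (horizontal distance between reel3_mid and reel1_mid below 0.12 m or horizontal distance between reel3_mid and reel2_mid below 0.12 m) and y of any of reel1_mid, reel2_mid, reel3_mid in the frame of crate above 0.1 m and y of any of reel1_mid, reel2_mid, reel3_mid in the frame of stop_grip below 0.058 m and height (world z) of flux_mid between 0.024 and 0.0325 m and (x of flux_mid in the frame of crate below -0.058 m or x of flux_mid in the frame of crate above 0.115 m or y of flux_mid in the frame of crate below -0.185 m or y of flux_mid in the frame of crate above 0.19 m)); the robot touches nothing.
It fails at once if the pair of cutters is moved more than 30 mm (distance of cutters from where it was at the start of the episode above 0.03 m).
It fails at once if the screwdriver is moved more than 30 mm (distance of driver from where it was at the start of the episode above 0.03 m).
It fails at once if the green tape roll is moved more than 30 mm (distance of tape from where it was at the start of the episode above 0.03 m).
Of reel1, reel2, reel3 only 2 to 3 are there at a start; the rules pass over those that are not, and their reading is None.
At some moment in a run one of reel1, reel2, reel3 may be knocked a few centimetres aside while the robot is not near it.
It also fails if it takes over 192 s, if anything falls off the work surface, if the arm or the gripper's body presses on something with over 40 N, if the wrist force passes 120 N, or if a joint passes its speed limit or range.

## Working session

There is one attempt and no reset: what is moved stays moved. The work goes in short steps, Python scripts to look and compute and a shell command to move; the robot and the scene stay as the last step left them, time stands still between calls to the robot, and variables do not carry over. Pictures are saved under pics/ and viewed, at most 16 in all, crops included, and the job is handed in when it is done.

```bash
ls; mkdir -p pics; cat > h.py <<'E'
import numpy as np,cv2
from bench import arm
from scipy.spatial.transform import Rotation as R
def cap(n,save=None):
    c=arm.capture(n)
    if save: cv2.imwrite('pics/'+save,cv2.cvtColor(c['frame'],cv2.COLOR_RGB2BGR))
    return c
def ray(c,u,v,fish=False):
    f=240/np.tan(np.radians(c['fov_y'])/2)
    x,y=(u-c['cx']),(v-c['cy'])
    if fish:
        r=np.hypot(x,y)+1e-9;th=r/f
        d=np.array([np.sin(th)*x/r,np.sin(th)*y/r,np.cos(th)])
    else: d=np.array([x/f,y/f,1])
    M=R.from_rotvec(np.ravel(c['rvec'])).as_matrix()
    return -M.T@np.ravel(c['tvec']),M.T@d
def onz(c,u,v,z,fish=False):
    o,d=ray(c,u,v,fish); return o+d*(z-o[2])/d[2]
def pix(c,p,fish=False):
    f=240/np.tan(np.radians(c['fov_y'])/2)
    q=R.from_rotvec(np.ravel(c['rvec'])).apply(p)+np.ravel(c['tvec'])
    if fish:
        r=np.hypot(q[0],q[1]);th=np.arctan2(r,q[2]);return np.array([c['cx']+f*th*q[0]/r,c['cy']+f*th*q[1]/r])
    return np.array([c['cx']+f*q[0]/q[2],c['cy']+f*q[1]/q[2]])
def to(p,yaw=None):
    """shift (shares) in tool axes to bring grasp point (155mm ahead) to p, keeping tool down; yaw = world direction angle of tool y"""
    s=arm.get_state();M=R.from_rotvec(s['tcp_rot']).as_matrix()
    tcp=np.array(p)+[0,0,.155]
    d=M.T@(tcp-s['tcp_pos'])/.25
    cur=np.arctan2(M[1,1],M[0,1]);
    z=np.array([0,0,-1.])
    out=np.zeros(3)
    if yaw is not None:
        dy=(yaw-cur+np.pi/2)%np.pi-np.pi/2
        w=cur+dy;y=np.array([np.cos(w),np.sin(w),0]);x=np.cross(y,z)
        T=np.stack([x,y,z],1);out=R.from_matrix(M.T@T).as_rotvec()/np.radians(120)
    print('shift',d.round(3),'turn',out.round(3),'mm',np.linalg.norm(d)*250,'t',s['t'],'yaw',round(cur,3))
def st():
    s=arm.get_state();print({k:np.round(s[k],3).tolist() for k in ['t','tcp_pos','tcp_rot','force','width','gripper_force','qpos']})
E
python3 - <<'E'
from h import *
st()
for n in ['scene','side','wrist']:
    c=cap(n,n+'0.png');print(n,c['fov_y'],c['cx'],c['cy'],ray(c,320,240,n=='wrist'))
E
```

```text
pics
{'t': 0.0, 'tcp_pos': [0.185, -0.518, 0.404], 'tcp_rot': [-3.094, -0.537, 0.0], 'force': [-0.027, 0.51, -0.231], 'width': 0.085, 'gripper_force': 0.0, 'qpos': [-1.294, 0.3, 1.522, 0.0, 1.321, -0.067]}
scene 56.84857178748147 314.6492566517324 234.7878857324392 (array([-0.0554992 , -1.08749521,  0.69267116]), array([ 0.46047367,  0.77188076, -0.4386888 ]))
side 54.64869608163764 317.9518272123394 237.59378649352143 (array([0.17447964, 0.99275695, 0.90773062]), array([ 0.29522557, -0.73372931, -0.61198811]))
wrist 65.70646984690485 322.98862343096164 243.04789867928574 (array([ 0.25702475, -0.49084028,  0.37354088]), array([-0.27754279, -0.08894112, -0.95658741]))
```

View pics/scene0.png

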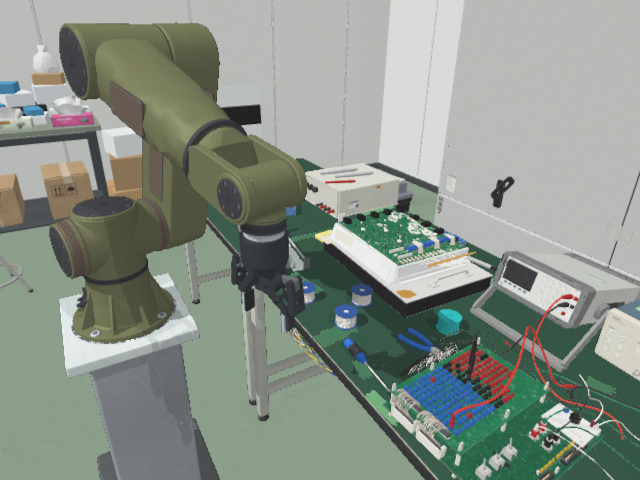

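View pics/side0.png

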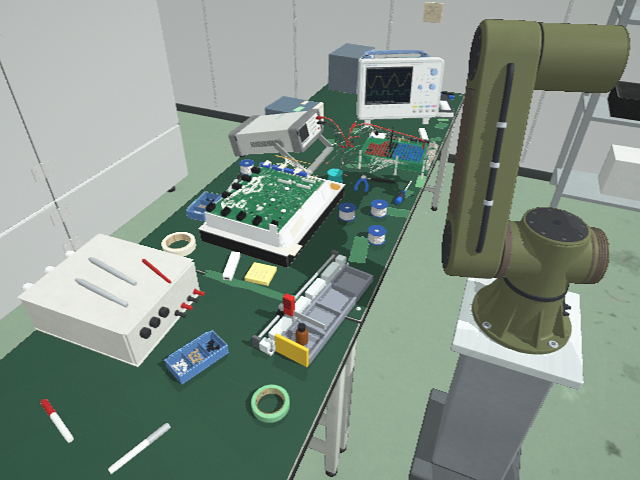

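The side view shows the crate with the red grip at (289,305) and the bottle at (302,335). The reels are at (377,235), (379,209) and (347,212). There is a turquoise look-alike at (334,176) and a reel-like thing behind the board at (247,170). The next step is one enlarged crop and first measurements.

```bash
python3 - <<'E'
from h import *
c=cap('side');b=cv2.cvtColor(c['frame'],cv2.COLOR_RGB2BGR)
a=cv2.resize(b[150:370,225:425],None,fx=2.7,fy=2.7,interpolation=cv2.INTER_CUBIC)
cv2.imwrite('pics/crop1.png',a);print(a.shape)
hsv=cv2.cvtColor(b,cv2.COLOR_BGR2HSV)
def blobs(lo,hi,z,name,mn=25):
    m=cv2.inRange(hsv,lo,hi);n,l,s,ce=cv2.connectedComponentsWithStats(m)
    for i in range(1,n):
        if s[i,4]>mn: print(name,s[i].tolist(),ce[i].round(1),onz(c,*ce[i],z).round(3))
blobs((105,100,60),(125,255,255),.038,'blue')
blobs((0,170,120),(6,255,255),.084,'red')
blobs((20,130,120),(30,255,255),.06,'yellow')
blobs((80,120,80),(95,255,255),.038,'turq')
E
```

```text
(594, 540, 3)
blue [239, 159, 15, 8, 80] [246.  162.5] [ 1.047 -0.392  0.038]
blue [260, 162, 10, 6, 30] [264.4 164.7] [ 0.973 -0.405  0.038]
blue [272, 165, 10, 6, 38] [275.8 167.4] [ 0.923 -0.403  0.038]
blue [284, 168, 11, 6, 45] [288.7 170.2] [ 0.868 -0.403  0.038]
blue [297, 171, 10, 6, 38] [302.1 173.7] [ 0.811 -0.399  0.038]
blue [354, 178, 15, 14, 97] [361.4 184.2] [ 0.582 -0.415  0.038]
blue [186, 192, 36, 29, 403] [201.6 205.7] [ 1.033 -0.067  0.038]
blue [395, 196, 8, 8, 48] [398.3 199.5] [ 0.432 -0.368  0.038]
blue [371, 199, 18, 10, 123] [379.  203.6] [ 0.486 -0.317  0.038]
blue [339, 203, 17, 9, 121] [346.8 207. ] [ 0.58  -0.254  0.038]
blue [368, 225, 19, 11, 151] [376.6 230. ] [ 0.45  -0.168  0.038]
blue [165, 331, 63, 53, 1320] [196.8 355.6] [0.689 0.465 0.038]
red [145, 260, 26, 23, 68] [156.1 270.4] [0.922 0.299 0.084]
red [194, 289, 10, 7, 27] [198.3 292. ] [0.772 0.324 0.084]
red [283, 294, 12, 22, 160] [288.9 304.2] [0.544 0.274 0.084]
red [182, 303, 10, 7, 34] [186.3 306.1] [0.771 0.377 0.084]
red [42, 399, 13, 16, 93] [ 46.8 406.1] [0.862 0.711 0.084]
yellow [275, 334, 34, 33, 618] [291.8 349.6] [0.487 0.38  0.06 ]
turq [327, 168, 17, 15, 194] [335.1 174.7] [ 0.694 -0.441  0.038]
```

View pics/crop1.png

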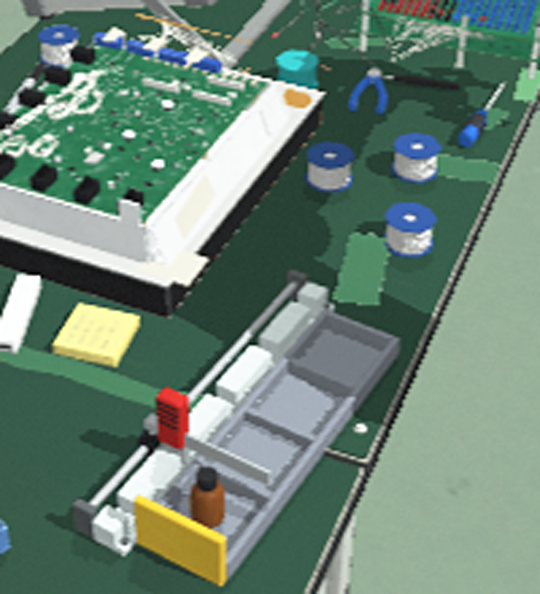

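The three blue reels at side pixels (377,230), (379,204) and (347,207) fit: blue flanges, silvery winding, standing in front of the board. The turquoise one at (335,175) is the look-alike. The blue one at (246,162) stands behind the board at x≈1.05, out of reach, so it isn't one of the reels I need. Next I estimate the crate pose.

```bash
python3 - <<'E'
from h import *
c=cap('side')
k=lambda x,y:(225+x/2.7,150+y/2.7)
for n,p,z in [('ybL',(137,498),.06),('ybR',(224,548),.06),('near right',(400,343),.022),('far right',(328,308),.022),('grip top',(170,393),.114),('bottle cap',(207,473),.066),('armend',(270,474),.052)]:
    print(n,onz(c,*k(*p),z).round(3))
a,b=onz(c,*k(137,498),.06),onz(c,*k(224,548),.06)
to((.5,.22,.30),None)
E
```

```text
ybL [0.541 0.354 0.06 ]
ybR [0.449 0.374 0.06 ]
near right [0.398 0.03  0.022]
far right [0.487 0.007 0.022]
grip top [0.545 0.274 0.114]
bottle cap [0.494 0.309 0.066]
armend [0.447 0.276 0.052]
shift [ 2.18  -2.355 -0.201] turn [0. 0. 0.] mm 803.6970023834284 t 0.25 yaw -1.227
```

```bash
python3 -m inch '[0.9,-1,0,0,0,-0.6,0.9,-1,0,0,0,-0.6,0.9,-1,0,0,0,-0.6,0.9,-1,0,0,0,-0.6,0.9,-1,0,0,0,-0.6,0.9,-1,0,0,0,-0.6,0.9,-1,0,0,0,-0.6,0.9,-1,0,0,0,-0.6,0.9,-1,0,0,0,-0.6,0.9,-1,0,0,0,-0.6]' 0
python3 -c "
from h import *
to((.5,.22,.30),1.41)"
```

```text
t: 1.25
tcp_pos: [0.313, -0.2063, 0.4048]
tcp_rot: [2.186, 2.256, 0.0]
force: [-0.4, -0.4, -0.1]
width: 0.0853
gripper_force: 0.0
shift [ 1.681  0.801 -0.201] turn [ 0.     0.    -0.658] mm 468.2372974946438 t 1.25 yaw 0.031
```

```bash
python3 -m inch '[1,0.48,0,0,0,-0.4,1,0.48,0,0,0,-0.4,1,0.48,0,0,0,-0.4,1,0.48,0,0,0,-0.4,1,0.48,0,0,0,-0.4,1,0.48,0,0,0,-0.4,1,0.48,0,0,0,-0.4]' 0
python3 -c "
from h import *
to((.5,.22,.30),1.41)"
```

```text
t: 1.95
tcp_pos: [0.4262, 0.0491, 0.4043]
tcp_rot: [-1.077, -2.951, -0.0]
force: [-0.3, -0.3, 0.5]
width: 0.0851
gripper_force: 0.0
shift [ 0.215  0.713 -0.203] turn [ 0.    -0.    -0.257] mm 192.92414340419455 t 1.95 yaw 0.871
```

```bash
python3 -m inch '[0.1,0.75,-0.2,0,0,-0.257,0.1,0.75,-0.2,0,0,-0.257,0.1,0.75,-0.2,0,0,-0.257,0.1,0.75,-0.2,0,0,-0.257,0.1,0.75,-0.2,0,0,-0.257,0.1,0.75,-0.2,0,0,-0.257]' 0
python3 -c "
from h import *
st()
c=cap('wrist','w1.png')
to((.545,.27,.075),1.41)"
```

```text
t: 2.55
tcp_pos: [0.528, 0.2056, 0.454]
tcp_rot: [-0.263, -3.129, 0.001]
force: [0.5, 0.4, 0.7]
width: 0.0853
gripper_force: 0.0
{'t': 2.55, 'tcp_pos': [0.528, 0.206, 0.454], 'tcp_rot': [-0.263, -3.129, 0.001], 'force': [0.513, 0.367, 0.718], 'width': 0.085, 'gripper_force': 0.0, 'qpos': [0.307, 0.305, 1.4, -0.0, 1.438, -1.096]}
shift [-0.026  0.269  0.896] turn [-0.    -0.    -0.004] mm 233.9862129043684 t 2.6 yaw 1.402
```

View pics/w1.png

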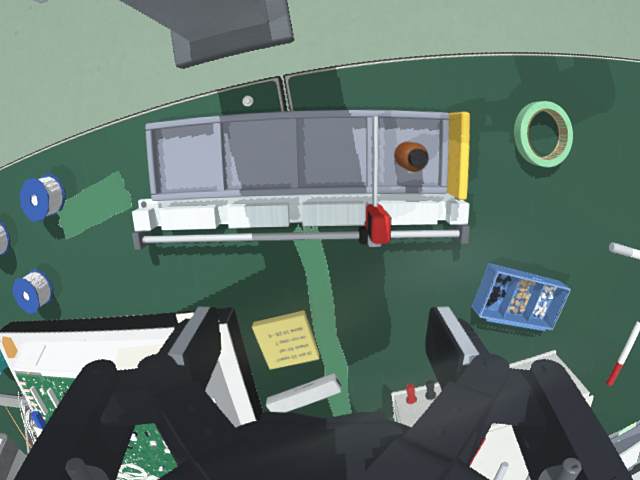

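The wrist view shows the whole crate: corners near (146,124), (449,113) and (150,196), board top from (470,113) to (468,200), red grip near (378,222) and bottle cap at (419,157).

```bash
cat >> h.py <<'E'
E
python3 - <<'E'
from h import *
c=cap('wrist')
g=lambda u,v,z:onz(c,u,v,z,True)
for n,u,v,z in [('nearright',146,124,.022),('nearleft',449,113,.022),('farright',152,196,.022),('farleft',446,196,.022),('ybnear',470,113,.06),('ybfar',468,200,.06),('cap',419,157,.066),('reelA',42,193,.038),('reelB',34,290,.038),('rail R',135,209,.026),('rail L',468,205,.026)]:
    print(n,g(u,v,z).round(4))
b=cv2.cvtColor(c['frame'],cv2.COLOR_RGB2HSV)
m=cv2.inRange(b,(0,170,120),(6,255,255));n,l,s,ce=cv2.connectedComponentsWithStats(m)
for i in range(1,n):
    if s[i,4]>100:print(s[i],ce[i],g(*ce[i],.1))
p=g(146,124,.022);q=g(449,113,.022);d=(q-p)[:2];print(np.linalg.norm(d),np.arctan2(d[1],d[0]))
E
```

```text
nearright [0.4004 0.0219 0.022 ]
nearleft [0.4509 0.3597 0.022 ]
farright [0.4845 0.0094 0.022 ]
farleft [0.5436 0.3449 0.022 ]
ybnear [0.453  0.3693 0.06  ]
ybfar [0.5426 0.3572 0.06  ]
cap [0.4908 0.3074 0.066 ]
reelA [ 0.4421 -0.1495  0.038 ]
reelB [ 0.5704 -0.2291  0.038 ]
rail R [ 0.4945 -0.0159  0.026 ]
rail L [0.557  0.3697 0.026 ]
[367 205  24  39 664] [379.88403614 224.56927711] [0.54274953 0.25570268 0.1       ]
0.34154214558936313 1.4225260511219602
```

```bash
cat >> h.py <<'E'
W=1.41;C=np.array([.470,.184,0]);EY=np.array([np.cos(W),np.sin(W),0]);EX=np.array([EY[1],-EY[0],0])
def cr(x,y,z): return C+EX*x+EY*y+[0,0,z]
E
python3 -c "
from h import *
to(cr(.068,.084,.078),W);to(cr(.068,.084,.178),W)"
```

```text
shift [-0.057  0.218  0.885] turn [-0.    -0.    -0.004] mm 228.38294506007867 t 2.65 yaw 1.402
shift [-0.057  0.218  0.485] turn [-0.    -0.    -0.004] mm 133.7457542665221 t 2.65 yaw 1.402
```

```bash
python3 -m inch '[-0.057,0.218,0.485,0,0,-0.004,-0.057,0.218,0.485,0,0,-0.004,-0.057,0.218,0.485,0,0,-0.004,-0.057,0.218,0.485,0,0,-0.004,-0.057,0.218,0.485,0,0,-0.004]' 0
python3 -c "
from h import *
c=cap('wrist','w2.png')
for y in (-.009,.009):
  for x in (-.014,.014):print(pix(c,cr(.068+x,.084+y,.094),True).round())
to(cr(.068,.084,.078),W)"
```

```text
t: 3.15
tcp_pos: [0.5507, 0.2564, 0.3344]
tcp_rot: [0.249, 3.132, -0.0]
force: [1.4, 0.4, 0.4]
width: 0.0852
gripper_force: 0.0
[305. 238.]
[306. 282.]
[336. 238.]
[335. 282.]
shift [ 0.002 -0.002  0.41 ] turn [0.001 0.001 0.001] mm 102.5762065839698 t 3.2 yaw 1.412
```

View pics/w2.png

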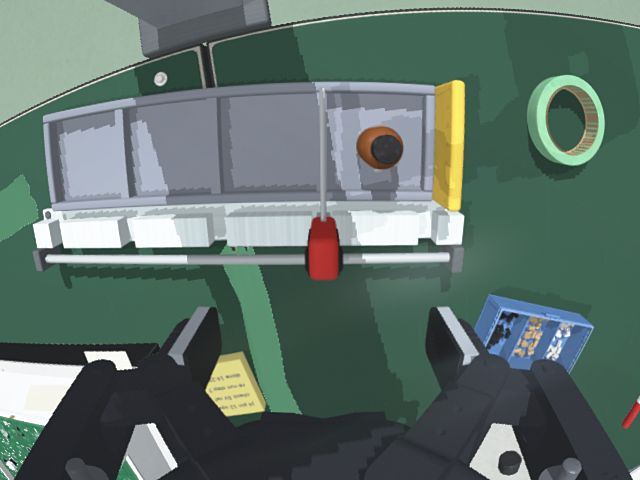

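The grip's top face sits at about (306–338, 240–280), matching the prediction. Descend and close.

```bash
python3 -m inch '[0,0,0.2,0,0,0,0,0,0.3,0,0,0,0,0,0.36,0,0,0,0,0,0.41,0,0,0,0,0,0.41,0,0,0]' 0; python3 -m inch '[0,0,0,0,0,0,0,0,0,0,0,0,0,0,0,0,0,0,0,0,0,0,0,0,0,0,0,0,0,0,0,0,0,0,0,0,0,0,0,0,0,0,0,0,0,0,0,0]' 1 50
```

```text
t: 3.7
tcp_pos: [0.5509, 0.2571, 0.2311]
tcp_rot: [0.247, 3.132, 0.0]
force: [-0.6, -0.4, -0.6]
width: 0.0854
gripper_force: 0.0
t: 4.5
tcp_pos: [0.5508, 0.2575, 0.2314]
tcp_rot: [0.246, 3.131, 0.0]
force: [-2.6, -0.0, 5.3]
width: 0.0173
gripper_force: 52.2
```

```bash
python3 -m inch '[0,0,-0.05,0,0,0,0,0,-0.1,0,0,0,0,0,-0.108,0,0,0,0,0,-0.108,0,0,0]' 1 50; python3 -c "
from h import *
to(cr(.068,-.168,.105),W)"
```

```text
t: 4.9
tcp_pos: [0.5506, 0.2575, 0.2583]
tcp_rot: [0.246, 3.131, 0.001]
force: [1.8, 0.8, -1.7]
width: 0.0172
gripper_force: 51.3
shift [ 0.003 -1.014 -0.007] turn [0.    0.    0.002] mm 253.45336303235266 t 4.9 yaw 1.414
```

```bash
python3 -m inch '[0,-0.08,0,0,0,0,0,-0.18,0,0,0,0,0,-0.28,0,0,0,0,0,-0.38,0,0,0,0,0,-0.46,0,0,0,0,0,-0.5,0,0,0,0,0,-0.5,0,0,0,0]' 1 50; python3 -c "
from h import *
to(cr(.068,-.168,.105),W)"
```

```text
t: 5.6
tcp_pos: [0.5315, 0.1327, 0.258]
tcp_rot: [0.248, 3.13, 0.0]
force: [5.7, -1.7, -2.2]
width: 0.0174
gripper_force: 51.3
shift [ 0.005 -0.509 -0.008] turn [0.    0.001 0.001] mm 127.18606219759826 t 5.6 yaw 1.413
```

```bash
python3 -m inch '[-0.003,-0.08,0,0,0,0,-0.004,-0.18,0,0,0,0,-0.006,-0.28,0,0,0,0,-0.008,-0.38,0,0,0,0,-0.008,-0.46,0,0,0,0,-0.008,-0.509,0,0,0,0,-0.008,-0.509,0,0,0,0,-0.008,-0.509,0.1,0,0,0,-0.008,-0.509,0.1,0,0,0]' 1 50; python3 -c "
from h import *
to(cr(.068,-.168,.105),W)
s=arm.get_state();print(s['tcp_pos'],(np.array(s['tcp_pos'])-C)@EY,(np.array(s['tcp_pos'])-C)@EX)"
```

```text
t: 6.5
tcp_pos: [0.5133, 0.0086, 0.2319]
tcp_rot: [-0.245, -3.131, 0.0]
force: [0.9, -1.5, -1.7]
width: 0.0173
gripper_force: 51.7
shift [ 0.012 -0.007 -0.112] turn [-0.    -0.     0.002] mm 28.306525491305138 t 6.5 yaw 1.414
[0.51334571 0.00861429 0.23189765] -0.16618341914000848 0.07086656329836223
```

```bash
sed -i 's/^W=1.41;C=np.array(\[.470,.184,0\])/W=1.42;C=np.array([.4705,.1847,0])/' h.py; python3 -m inch '[0,0,0,0,0,0,0,0,0,0,0,0,0,0,0,0,0,0,0,0,0,0,0,0,0,0,-0.1,0,0,0,0,0,-0.2,0,0,0,0,0,-0.32,0,0,0,0,0,-0.44,0,0,0]' 0; python3 - <<'E'
from h import *
c=cap('wrist','w3.png')
g=lambda u,v,z:onz(c,u,v,z,True)
s=cap('side')
b=cv2.cvtColor(s['frame'],cv2.COLOR_RGB2BGR);cv2.imwrite('pics/s3.png',cv2.resize(b[220:380,230:400],None,fx=3.5,fy=3.5,interpolation=cv2.INTER_CUBIC))
for n,p in [('note',(261,275)),('box',(197,345)),('tape',(270,403)),('pen',(231,265))]: 
    q=onz(s,*p,.01);print(n,q.round(3),((q-C)@EX).round(3),((q-C)@EY).round(3))
to(cr(0,.126,.043),W);to(cr(0,.126,.15),W)
E
```

```text
t: 7.3
tcp_pos: [0.5131, 0.008, 0.3441]
tcp_rot: [-0.246, -3.132, -0.0]
force: [-0.2, -0.1, -0.1]
width: 0.0854
gripper_force: 0.0
note [0.701 0.135 0.01 ] 0.235 -0.014
box [0.723 0.421 0.01 ] 0.215 0.271
tape [0.487 0.493 0.01 ] -0.03 0.307
pen [0.803 0.131 0.01 ] 0.336 -0.003
shift [0.288 1.175 0.595] turn [ 0.     0.003 -0.003] mm 336.89908449634765 t 7.4 yaw 1.414
shift [0.285 1.175 0.167] turn [ 0.     0.003 -0.003] mm 305.10083727138107 t 7.4 yaw 1.414
```

View pics/s3.png

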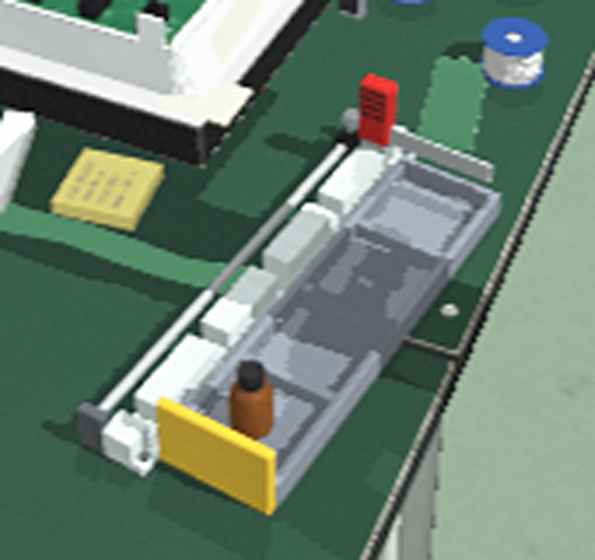

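The stop stands down in the last notch, with its arm beyond the crate's open end. Now the bottle.

```bash
python3 -m inch '[0.28,1,0,0,0,0,0.28,1,0,0,0,0,0.28,1,0,0,0,0,0.28,1,0,0,0,0,0.28,1,0,0,0,0,0.28,1,0,0,0,0,0.28,1,0,0,0,0]' 0.4; python3 -c "
from h import *
st();to(cr(0,.126,.043),W)
c=cap('wrist','w4.png');print(pix(c,cr(0,.126,.066),True),pix(c,cr(0,.126,.052),True))
b=cv2.cvtColor(c['frame'],cv2.COLOR_RGB2HSV);m=cv2.inRange(b,(5,130,60),(14,255,255));n,l,s,ce=cv2.connectedComponentsWithStats(m)
print([(s[i].tolist(),ce[i]) for i in range(1,n) if s[i,4]>200])
"
```

```text
t: 8.1
tcp_pos: [0.4827, 0.2671, 0.3422]
tcp_rot: [-0.242, -3.131, 0.001]
force: [0.9, -0.5, 0.0]
width: 0.0513
gripper_force: 0.0
{'t': 8.1, 'tcp_pos': [0.483, 0.267, 0.342], 'tcp_rot': [-0.242, -3.131, 0.001], 'force': [0.934, -0.539, 0.041], 'width': 0.051, 'gripper_force': 0.0, 'qpos': [0.439, 0.362, 1.59, 0.0, 1.191, -0.978]}
shift [-0.001  0.171  0.577] turn [-0.    -0.    -0.002] mm 150.39251869923828 t 8.1 yaw 1.417
[382.58583905 243.69175573] [379.68844043 237.9885455 ]
[([355, 211, 41, 45, 874], array([371.50228833, 227.75286041]))]
```

View pics/w4.png

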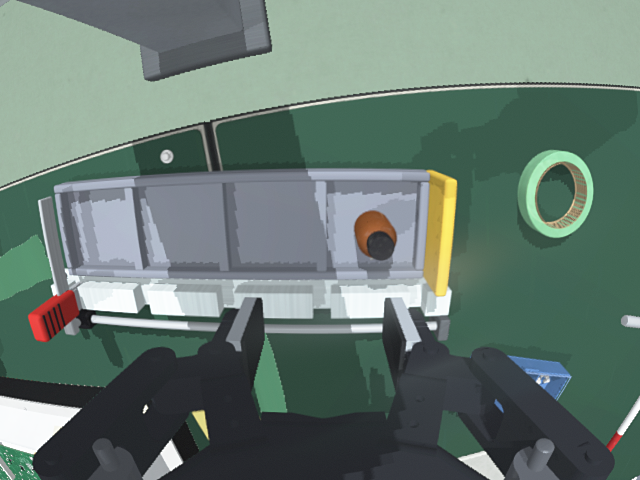

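Cap centre at (381,246), within 2 px of the prediction.

```bash
python3 -m inch '[0,0.17,0,0,0,0,0,0.17,0.15,0,0,0,0,0.17,0.3,0,0,0,0,0.17,0.4,0,0,0,0,0.17,0.5,0,0,0,0,0.17,0.577,0,0,0,0,0.17,0.577,0,0,0]' 0.4; python3 -m inch '[0,0,0,0,0,0,0,0,0,0,0,0,0,0,0,0,0,0,0,0,0,0,0,0,0,0,0,0,0,0,0,0,0,0,0,0]' 1 25;  python3 -m inch '[0,0,-0.1,0,0,0,0,0,-0.25,0,0,0,0,0,-0.4,0,0,0,0,0,-0.4,0,0,0]' 1 25; python3 -c "
from h import *
to(cr(.16,.11,.157),W)"
```

```text
t: 8.85
tcp_pos: [0.4899, 0.3058, 0.1962]
tcp_rot: [-0.249, -3.128, 0.004]
force: [0.3, -0.1, 0.4]
width: 0.0511
gripper_force: 0.0
t: 9.45
tcp_pos: [0.4902, 0.3077, 0.1999]
tcp_rot: [0.246, 3.13, 0.001]
force: [0.0, -4.4, 7.1]
width: 0.03
gripper_force: 25.5
t: 9.85
tcp_pos: [0.4903, 0.3082, 0.3043]
tcp_rot: [0.245, 3.125, 0.008]
force: [0.1, 0.1, -0.6]
width: 0.0293
gripper_force: 25.1
shift [-0.636 -0.057 -0.027] turn [ 0.003  0.003 -0.003] mm 159.8435465133411 t 9.85 yaw 1.414
```

```bash
python3 -m inch '[-0.14,0,0,0,0,0,-0.28,-0.02,0,0,0,0,-0.42,-0.04,0,0,0,0,-0.54,-0.05,0,0,0,0,-0.62,-0.056,0,0,0,0,-0.636,-0.057,0,0,0,0,-0.636,-0.057,0,0,0,0]' 1 25; python3 -c "
from h import *
st();to(cr(.16,.11,.037),W)"
```

```text
t: 10.55
tcp_pos: [0.6446, 0.2688, 0.298]
tcp_rot: [-0.247, -3.131, 0.0]
force: [-0.5, 0.9, -0.2]
width: 0.0297
gripper_force: 25.1
{'t': 10.55, 'tcp_pos': [0.645, 0.269, 0.298], 'tcp_rot': [-0.247, -3.131, 0.0], 'force': [-0.54, 0.896, -0.199], 'width': 0.03, 'gripper_force': 25.107, 'qpos': [0.343, 0.725, 1.141, 0.0, 1.276, -1.071]}
shift [-0.002  0.003  0.424] turn [-0.    -0.    -0.003] mm 105.95670899854719 t 10.55 yaw 1.414
```

```bash
python3 -m inch '[0,0,0.1,0,0,0,0,0,0.22,0,0,0,0,0,0.32,0,0,0,0,0,0.38,0,0,0,0,0,0.41,0,0,0,0,0,0.42,0,0,0,0,0,0.42,0,0,0,0,0,0.42,0,0,0]' 1 25
```

```text
t: 11.35
tcp_pos: [0.6449, 0.269, 0.195]
tcp_rot: [0.246, 3.13, 0.001]
force: [0.2, -0.3, -0.6]
width: 0.0295
gripper_force: 25.1
```

```bash
python3 -m inch '[0,0,0.006,0,0,0,0,0,0.01,0,0,0,0,0,0.01,0,0,0,0,0,0.01,0,0,0]' 1 25
```

```text
t: 11.75
tcp_pos: [0.6448, 0.2689, 0.192]
tcp_rot: [0.246, 3.131, 0.001]
force: [-0.4, -0.6, 5.4]
width: 0.0294
gripper_force: 25.7
```

```bash
python3 -m inch '[0,0,0,0,0,0,0,0,0,0,0,0,0,0,0,0,0,0,0,0,0,0,0,0,0,0,-0.1,0,0,0,0,0,-0.25,0,0,0,0,0,-0.4,0,0,0,0,0,-0.55,0,0,0,0,0,-0.6,0,0,0]' 0.3 ; python3 -c "
from h import *
st()
c=cap('wrist','w5.png')
s=cap('side')
hsv=cv2.cvtColor(s['frame'],cv2.COLOR_RGB2HSV)
m=cv2.inRange(hsv,(105,100,60),(125,255,255));n,l,t,ce=cv2.connectedComponentsWithStats(m)
for i in range(1,n):
    if t[i,4]>60 and ce[i][1]>190 : print(t[i],ce[i].round(1),onz(s,*ce[i],.038).round(3))
to((.45,-.155,.2),1.35)
"
```

```text
t: 12.65
tcp_pos: [0.6447, 0.269, 0.346]
tcp_rot: [0.246, 3.126, 0.004]
force: [0.5, -0.6, 0.5]
width: 0.0596
gripper_force: 0.0
{'t': 12.65, 'tcp_pos': [0.645, 0.269, 0.346], 'tcp_rot': [0.246, 3.126, 0.004], 'force': [0.473, -0.594, 0.49], 'width': 0.06, 'gripper_force': 0.0, 'qpos': [0.343, 0.683, 1.096, 0.0, 1.356, -1.071]}
[186 192  34  29 394] [201.2 205.8] [ 1.033 -0.066  0.038]
[371 199  18  10 123] [379.1 203.6] [ 0.486 -0.317  0.038]
[339 203  17  10 124] [346.8 207. ] [ 0.58  -0.254  0.038]
[368 225  19  11 150] [376.6 230. ] [ 0.45  -0.168  0.038]
[ 165  331   63   53 1318] [196.9 355.6] [0.689 0.465 0.038]
shift [ 0.504 -1.796 -0.051] turn [0.001 0.001 0.031] mm 466.634690439173 t 12.75 yaw 1.414
```

View pics/w5.png

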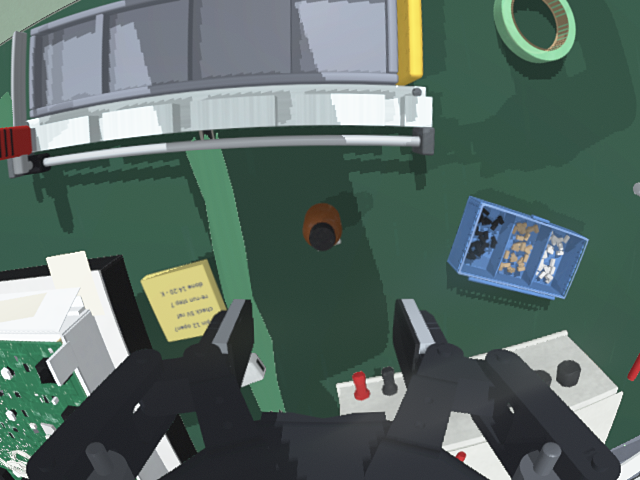

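The bottle stands upright behind the rail, at (322,237). Next are the reels, gripped across crate x.

```bash
python3 -m inch '[0.2,-0.1,0,0,0,0.06,0.4,-0.3,0,0,0,0.12,0.5,-0.5,0,0,0,0.18,0.5,-0.7,0,0,0,0.25,0.5,-0.9,0,0,0,0.31,0.5,-1,0,0,0,0.38,0.5,-1,0,0,0,0.45,0.5,-1,0,0,0,0.45]' 0; python3 -c "
from h import *
to((.49,-.16,.22),W-np.pi/2)"
```

```text
t: 13.55
tcp_pos: [0.4818, 0.0403, 0.3398]
tcp_rot: [-1.647, -2.673, 0.002]
force: [-0.8, 0.9, 0.5]
width: 0.0852
gripper_force: 0.0
shift [-0.73  -0.332 -0.141] turn [-0.001 -0.     0.295] mm 203.57894384404545 t 13.55 yaw 0.467
```

```bash
python3 -m inch '[-0.73,-0.33,-0.14,0,0,0.295,-0.73,-0.33,-0.14,0,0,0.295,-0.73,-0.33,-0.14,0,0,0.295,-0.73,-0.33,-0.14,0,0,0.295,-0.73,-0.33,-0.14,0,0,0.295,-0.73,-0.33,-0.14,0,0,0.295]' 0; cat >> h.py <<'E'
def reels(c,fish=True,z=.038,draw=None):
    hsv=cv2.cvtColor(c['frame'],cv2.COLOR_RGB2HSV)
    m=cv2.inRange(hsv,(105,100,50),(125,255,255));m=cv2.morphologyEx(m,cv2.MORPH_CLOSE,np.ones((3,3)))
    n,l,t,ce=cv2.connectedComponentsWithStats(m)
    for i in range(1,n):
        if t[i,4]>150:
            k=cv2.findContours((l==i).astype('u1'),0,1)[0][0]
            k=cv2.convexHull(k)[:,0]
            P=np.array([onz(c,*p,z,fish)[:2] for p in k]).astype('f4')
            (x,y),r=cv2.minEnclosingCircle(P);print(ce[i].round(),t[i,4],'circle',round(x,4),round(y,4),round(r,4))
E
python3 -c "
from h import *
st();c=cap('wrist','w6.png');reels(c)"
```

```text
t: 14.15
tcp_pos: [0.4918, -0.1587, 0.375]
tcp_rot: [-2.373, -2.056, 0.001]
force: [0.1, -0.1, -0.5]
width: 0.0854
gripper_force: 0.0
{'t': 14.15, 'tcp_pos': [0.492, -0.159, 0.375], 'tcp_rot': [-2.373, -2.056, 0.001], 'force': [0.124, -0.131, -0.484], 'width': 0.085, 'gripper_force': 0.0, 'qpos': [-0.383, 0.253, 1.652, 0.0, 1.238, -0.24]}
[277. 238.] 3462 circle 0.4492 -0.1651 0.0336
[423. 301.] 2166 circle 0.5731 -0.247 0.0378
[622. 320.] 498 circle 0.8424 -0.3265 0.0304
[339. 370.] 2166 circle 0.4837 -0.3066 0.0408
```

View pics/w6.png

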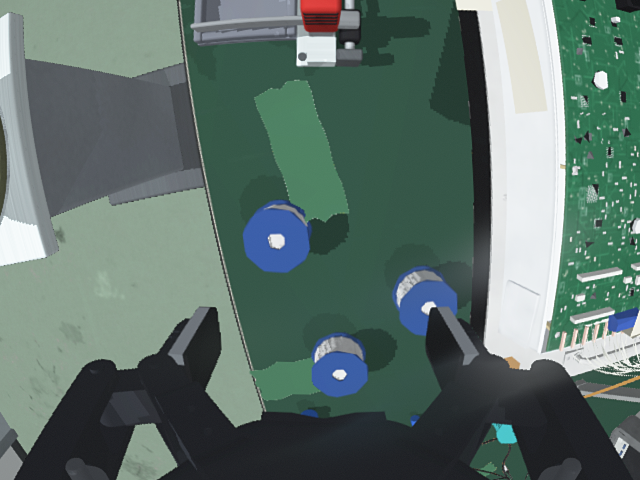

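Three reels with white hubs at (277,240), (430,308) and (340,374); the turquoise one is at (505,433).

```bash
python3 -c "
from h import *
c=cap('wrist')
for p in [(277,240),(430,308),(340,374)]: print(onz(c,*p,.038,True).round(4))
p=onz(c,277,240,.038,True)
to((p[0],p[1],.13),W-np.pi/2);to((p[0],p[1],.033),W-np.pi/2)
"
```

```text
[ 0.449 -0.167  0.038]
[ 0.5796 -0.2537  0.038 ]
[ 0.4854 -0.3161  0.038 ]
shift [-0.063 -0.164  0.361] turn [-0.001 -0.     0.005] mm 100.31804553310957 t 14.25 yaw -0.141
shift [-0.063 -0.163  0.749] turn [-0.001 -0.     0.005] mm 192.26512008797351 t 14.25 yaw -0.141
```

```bash
python3 -m inch '[-0.063,-0.163,0.1,0,0,0.005,-0.063,-0.163,0.25,0,0,0.005,-0.063,-0.163,0.4,0,0,0.005,-0.063,-0.163,0.53,0,0,0.005,-0.063,-0.163,0.64,0,0,0.005,-0.063,-0.163,0.72,0,0,0.005,-0.063,-0.163,0.75,0,0,0.005,-0.063,-0.163,0.75,0,0,0.005]' 0; python3 -m inch '[0,0,0,0,0,0,0,0,0,0,0,0,0,0,0,0,0,0,0,0,0,0,0,0,0,0,0,0,0,0,0,0,0,0,0,0]' 1 50; python3 -m inch '[0,0,-0.1,0,0,0,0,0,-0.25,0,0,0,0,0,-0.35,0,0,0,0,0,-0.4,0,0,0,0,0,-0.4,0,0,0]' 1 50; python3 -c "
from h import *
to(cr(0,.126,.041+.1),W-np.pi/2);to(cr(0,.126,.041+.01),W-np.pi/2)
"
```

```text
t: 15.05
tcp_pos: [0.449, -0.1671, 0.188]
tcp_rot: [-2.384, -2.043, 0.001]
force: [0.1, -0.7, 0.4]
width: 0.0853
gripper_force: 0.0
t: 15.65
tcp_pos: [0.4492, -0.1681, 0.1901]
tcp_rot: [2.387, 2.04, 0.001]
force: [-4.4, 3.6, 10.4]
width: 0.0583
gripper_force: 51.8
t: 16.15
tcp_pos: [0.449, -0.1682, 0.2901]
tcp_rot: [2.386, 2.039, 0.002]
force: [-0.0, 0.0, -4.8]
width: 0.0585
gripper_force: 57.3
shift [ 1.912 -0.138 -0.026] turn [ 0.001  0.    -0.003] mm 479.2380954308327 t 16.15 yaw -0.157
shift [ 1.912 -0.139  0.334] turn [ 0.001  0.    -0.003] mm 486.52265165610925 t 16.15 yaw -0.157
```

```bash
python3 -m inch '[0.1,0,-0.1,0,0,0,0.28,-0.02,-0.12,0,0,0,0.48,-0.05,-0.12,0,0,0,0.68,-0.07,-0.12,0,0,0,0.88,-0.07,-0.12,0,0,0,1,-0.07,-0.12,0,0,0,1,-0.07,-0.12,0,0,0]' 1 50;python3 -m inch '[0.15,0,0,0,0,0,0.32,0,0,0,0,0,0.5,-0.03,0,0,0,0,0.7,-0.05,0,0,0,0,0.83,-0.06,0,0,0,0,0.9,-0.06,0,0,0,0,0.912,-0.06,0,0,0,0,0.912,-0.06,0,0,0,0]' 1 50; python3 -c "
from h import *
st();c=cap('wrist','w7.png')
to(cr(0,.126,.041+.01),W-np.pi/2)
"
```

```text
t: 16.85
tcp_pos: [0.4706, 0.0845, 0.3171]
tcp_rot: [-2.383, -2.044, 0.002]
force: [-0.8, -0.2, -4.3]
width: 0.0581
gripper_force: 57.2
t: 17.65
tcp_pos: [0.4915, 0.3086, 0.3172]
tcp_rot: [-2.388, -2.041, 0.004]
force: [-0.8, -0.8, -3.5]
width: 0.0588
gripper_force: 57.2
{'t': 17.65, 'tcp_pos': [0.492, 0.309, 0.317], 'tcp_rot': [-2.388, -2.041, 0.004], 'force': [-0.758, -0.756, -3.482], 'width': 0.059, 'gripper_force': 57.219, 'qpos': [0.497, 0.45, 1.527, -0.0, 1.166, 0.654]}
shift [ 0.004 -0.009  0.446] turn [-0.001  0.001 -0.003] mm 111.64600495970696 t 17.7 yaw -0.157
```

View pics/w7.png

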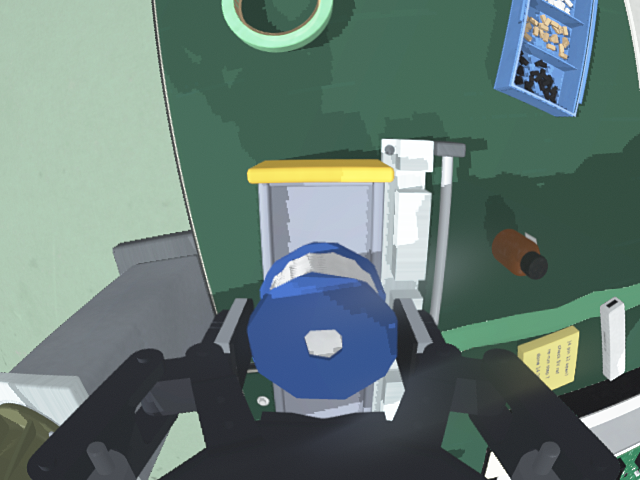

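The reel is held level over cell 1. Lowering.

```bash
python3 -m inch '[0.004,-0.009,0.12,0,0,0,0.004,-0.009,0.25,0,0,0,0.004,-0.009,0.36,0,0,0,0.004,-0.009,0.42,0,0,0,0.004,-0.009,0.45,0,0,0,0.004,-0.009,0.465,0,0,0,0.004,-0.009,0.475,0,0,0,0.004,-0.009,0.475,0,0,0,0.004,-0.009,0.475,0,0,0]' 1 50
```

```text
t: 18.6
tcp_pos: [0.4896, 0.3104, 0.2007]
tcp_rot: [2.388, 2.041, 0.002]
force: [0.7, -0.6, -4.2]
width: 0.0587
gripper_force: 57.2
```

```bash
python3 -m inch '[0,0,0.008,0,0,0,0,0,0.014,0,0,0,0,0,0.014,0,0,0,0,0,0.014,0,0,0]' 1 50
```

```text
t: 19.0
tcp_pos: [0.4895, 0.3105, 0.1982]
tcp_rot: [2.388, 2.041, 0.002]
force: [-8.5, -4.5, 16.1]
width: 0.0582
gripper_force: 59.4
```

```bash
python3 -m inch '[0,0,0,0,0,0,0,0,0,0,0,0,0,0,0,0,0,0,0,0,0,0,0,0,0,0,-0.1,0,0,0,0,0,-0.25,0,0,0,0,0,-0.42,0,0,0,0,0,-0.58,0,0,0,0,0,-0.62,0,0,0]' 0; python3 - <<'E'
from h import *
st();s=cap('side');b=cv2.cvtColor(s['frame'],cv2.COLOR_RGB2BGR)
cv2.imwrite('pics/s8.png',cv2.resize(b[190:380,230:420],None,fx=3,fy=3,interpolation=cv2.INTER_CUBIC))
reels(s,False)
print(pix(s,cr(0,.126,.046)))
W2=W-np.pi/2
to((.5796,-.2537,.16),W2)
E
```

```text
t: 19.9
tcp_pos: [0.4896, 0.3105, 0.3562]
tcp_rot: [2.387, 2.04, 0.01]
force: [-0.2, 0.5, 0.2]
width: 0.0857
gripper_force: 0.0
{'t': 19.9, 'tcp_pos': [0.49, 0.31, 0.356], 'tcp_rot': [2.387, 2.04, 0.01], 'force': [-0.169, 0.507, 0.187], 'width': 0.086, 'gripper_force': 0.0, 'qpos': [0.502, 0.407, 1.493, 0.0, 1.235, 0.659]}
[202. 206.] 435 circle 1.0247 -0.0726 0.086
[303. 332.] 343 circle 0.4939 0.3036 0.0305
[197. 355.] 1427 circle 0.6868 0.4639 0.0772
[303.34485785 331.58551804]
shift [-2.173  0.707  0.157] turn [ 0.002 -0.002 -0.003] mm 572.7207777305155 t 19.95 yaw -0.157
```

View pics/s8.png

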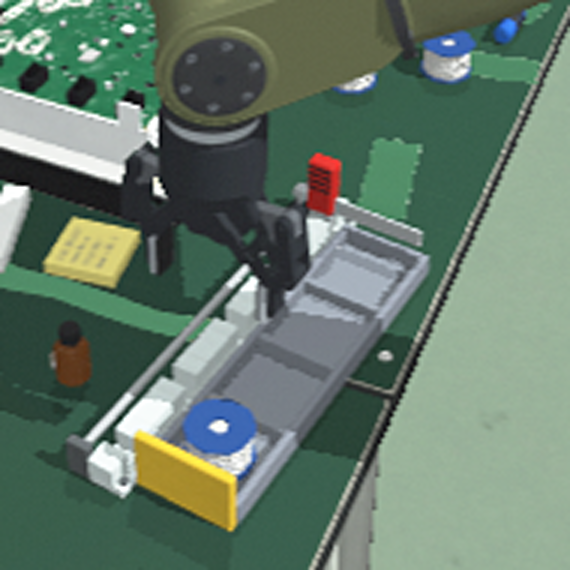

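Reel 1 lies flat in cell 1. I take C at (.485,-.316) next.

```bash
python3 -m inch '[-0.2,0,0,0,0,0,-0.4,0,0,0,0,0,-0.6,0,0,0,0,0,-0.8,0,0,0,0,0,-1,0,0,0,0,0,-1,0,0,0,0,0,-1,0,0,0,0,0]' 0;python3 -m inch '[-0.2,0.1,0,0,0,0,-0.4,0.2,0,0,0,0,-0.6,0.3,0,0,0,0,-0.8,0.3,0,0,0,0,-1,0.3,0,0,0,0,-1,0.3,0,0,0,0]' 0; python3 - <<'E'
from h import *
st();c=cap('wrist','w9.png');reels(c);to((.4854,-.3161,.033),W-np.pi/2)
print(pix(c,(.5796,-.2537,.038),True),pix(c,(.4854,-.3161,.038),True))
E
```

```text
t: 20.65
tcp_pos: [0.4503, 0.0626, 0.3506]
tcp_rot: [-2.39, -2.037, 0.001]
force: [-0.6, -0.0, -0.9]
width: 0.0853
gripper_force: 0.0
t: 21.25
tcp_pos: [0.4855, -0.1976, 0.3503]
tcp_rot: [-2.389, -2.038, 0.001]
force: [0.1, 0.8, -0.1]
width: 0.0849
gripper_force: 0.0
{'t': 21.25, 'tcp_pos': [0.485, -0.198, 0.35], 'tcp_rot': [-2.389, -2.038, 0.001], 'force': [0.08, 0.801, -0.076], 'width': 0.085, 'gripper_force': 0.0, 'qpos': [-0.456, 0.295, 1.659, -0.0, 1.189, -0.298]}
[439. 275.] 3270 circle 0.5735 -0.2509 0.0373
[344. 353.] 2745 circle 0.484 -0.3099 0.0393
[311. 409.] 319 circle 0.4458 -0.3789 0.0146
shift [-0.467  0.075  0.649] turn [-0.001  0.    -0.004] mm 200.78637307962526 t 21.3 yaw -0.159
[443.94253441 276.78553638] [344.62090095 354.96384277]
```

View pics/w9.png

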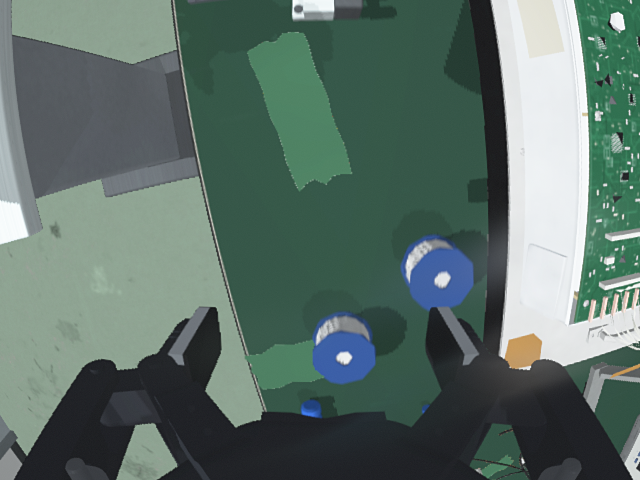

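Hub C is at (344,357), as predicted. The driver handle's end at (311,409) is clear of the finger.

```bash
python3 -m inch '[-0.2,0.03,0,0,0,0,-0.4,0.07,0,0,0,0,-0.467,0.075,0.1,0,0,0,-0.467,0.075,0.25,0,0,0,-0.467,0.075,0.38,0,0,0,-0.467,0.075,0.5,0,0,0,-0.467,0.075,0.58,0,0,0,-0.467,0.075,0.64,0,0,0,-0.467,0.075,0.648,0,0,0,-0.467,0.075,0.648,0,0,0]' 0; python3 -m inch '[0,0,0,0,0,0,0,0,0,0,0,0,0,0,0,0,0,0,0,0,0,0,0,0,0,0,0,0,0,0,0,0,0,0,0,0]' 1 50; python3 -m inch '[0,0,-0.1,0,0,0,0,0,-0.25,0,0,0,0,0,-0.4,0,0,0,0,0,-0.52,0,0,0,0,0,-0.52,0,0,0]' 1 50; python3 -c "
from h import *
to(cr(0,.042,.041+.121),W-np.pi/2)
"
```

```text
t: 22.3
tcp_pos: [0.4863, -0.3129, 0.1896]
tcp_rot: [2.388, 2.042, 0.0]
force: [0.5, 0.1, 0.0]
width: 0.0855
gripper_force: 0.0
t: 22.9
tcp_pos: [0.486, -0.3136, 0.191]
tcp_rot: [2.387, 2.039, 0.001]
force: [-1.7, 2.5, 8.8]
width: 0.0587
gripper_force: 53.1
t: 23.4
tcp_pos: [0.486, -0.3137, 0.3244]
tcp_rot: [2.383, 2.036, 0.003]
force: [1.6, 0.3, -2.2]
width: 0.0588
gripper_force: 55.7
shift [ 2.128 -0.374  0.019] turn [ 0.003  0.002 -0.003] mm 540.053911474751 t 23.4 yaw -0.157
```

```bash
python3 -m inch '[0.15,-0.02,0,0,0,0,0.33,-0.06,0,0,0,0,0.52,-0.1,0,0,0,0,0.7,-0.14,0,0,0,0,0.88,-0.18,0,0,0,0,1,-0.2,0,0,0,0,1,-0.2,0,0,0,0]' 1 50;python3 -m inch '[0.18,-0.02,0,0,0,0,0.36,-0.06,0,0,0,0,0.56,-0.1,0,0,0,0,0.75,-0.14,0,0,0,0,0.9,-0.17,0,0,0,0,1,-0.17,0,0,0,0,1,-0.17,0,0,0,0,1,-0.17,0,0,0,0]' 1 50; python3 -c "
from h import *
st();to(cr(0,.044,.041+.01),W-np.pi/2)
"
```

```text
t: 24.1
tcp_pos: [0.4749, -0.0558, 0.3189]
tcp_rot: [-2.384, -2.044, 0.0]
force: [0.4, -0.2, -2.1]
width: 0.0586
gripper_force: 55.7
t: 24.9
tcp_pos: [0.4724, 0.1946, 0.3187]
tcp_rot: [-2.388, -2.041, 0.002]
force: [0.2, 0.2, -1.8]
width: 0.0588
gripper_force: 55.7
{'t': 24.9, 'tcp_pos': [0.472, 0.195, 0.319], 'tcp_rot': [-2.388, -2.041, 0.002], 'force': [0.247, 0.194, -1.837], 'width': 0.059, 'gripper_force': 55.653, 'qpos': [0.319, 0.304, 1.728, -0.0, 1.111, 0.475]}
shift [ 0.136 -0.002  0.451] turn [-0.     0.    -0.003] mm 117.74741149559388 t 24.9 yaw -0.156
```

```bash
python3 -m inch '[0.136,0,0,0,0,0,0.136,0,0.12,0,0,0,0.136,0,0.25,0,0,0,0.136,0,0.36,0,0,0,0.136,0,0.42,0,0,0,0.136,0,0.45,0,0,0,0.136,0,0.47,0,0,0,0.136,0,0.478,0,0,0,0.136,0,0.478,0,0,0,0.136,0,0.478,0,0,0]' 1 50
```

```text
t: 25.9
tcp_pos: [0.4779, 0.2284, 0.2006]
tcp_rot: [2.388, 2.04, 0.002]
force: [0.9, -0.4, -1.9]
width: 0.0587
gripper_force: 55.6
```

```bash
python3 -m inch '[0,0,0.005,0,0,0,0,0,0.009,0,0,0,0,0,0.009,0,0,0,0,0,0.009,0,0,0]' 1 50;  python3 -m inch '[0,0,0,0,0,0,0,0,0,0,0,0,0,0,0,0,0,0,0,0,0,0,0,0,0,0,-0.1,0,0,0,0,0,-0.25,0,0,0,0,0,-0.42,0,0,0,0,0,-0.58,0,0,0,0,0,-0.62,0,0,0]' 0; python3 - <<'E'
from h import *
s=cap('side');reels(s,False)
print(pix(s,cr(0,.126,.046)),pix(s,cr(0,.042,.046)))
to((.5796,-.2537,.16),W)
E
```

```text
t: 26.3
tcp_pos: [0.4779, 0.2285, 0.199]
tcp_rot: [2.388, 2.041, 0.002]
force: [-6.3, -2.4, 13.5]
width: 0.0593
gripper_force: 57.1
t: 27.2
tcp_pos: [0.478, 0.2285, 0.3571]
tcp_rot: [2.387, 2.039, 0.01]
force: [-0.1, 0.4, -0.4]
width: 0.0853
gripper_force: 0.0
[202. 206.] 435 circle 1.0247 -0.0726 0.086
[321. 309.] 286 circle 0.4813 0.2164 0.0298
[305. 331.] 392 circle 0.4774 0.2854 0.0536
[197. 355.] 1426 circle 0.6868 0.4639 0.0772
[303.34485785 331.58551804] [321.23892016 309.92194816]
shift [-1.842  0.702  0.164] turn [ 0.001 -0.003  0.747] mm 494.5665309070437 t 27.25 yaw -0.157
```

```bash
python3 -m inch '[-0.2,0.02,0,0,0,0.03,-0.4,0.07,0,0,0,0.1,-0.6,0.15,0,0,0,0.17,-0.8,0.22,0,0,0,0.24,-1,0.3,0,0,0,0.3,-1,0.3,0,0,0,0.3,-1,0.3,0,0,0,0.3]' 0; python3 - <<'E'
from h import *
to((.545,-.2537,.195),W)
E
```

```text
t: 27.95
tcp_pos: [0.5129, -0.0317, 0.3513]
tcp_rot: [-2.902, -1.2, 0.003]
force: [-0.1, -0.1, 0.1]
width: 0.0855
gripper_force: 0.0
shift [-0.536  0.72   0.005] turn [-0.     0.001  0.446] mm 224.32357159539544 t 27.95 yaw -0.787
```

```bash
python3 -m inch '[-0.12,0.16,0,0,0,0.06,-0.24,0.32,0,0,0,0.13,-0.36,0.48,0,0,0,0.2,-0.48,0.64,0,0,0,0.27,-0.54,0.72,0,0,0,0.34,-0.54,0.72,0,0,0,0.41,-0.54,0.72,0,0,0,0.446,-0.54,0.72,0,0,0,0.446]' 0; python3 - <<'E'
from h import *
st();c=cap('wrist','w10.png');reels(c);to((.5796,-.2537,.033),W)
print(pix(c,(.5796,-.2537,.038),True))
E
```

```text
t: 28.75
tcp_pos: [0.5451, -0.2515, 0.3517]
tcp_rot: [-3.132, 0.231, 0.002]
force: [0.3, -0.5, 0.8]
width: 0.0853
gripper_force: 0.0
{'t': 28.75, 'tcp_pos': [0.545, -0.252, 0.352], 'tcp_rot': [-3.132, 0.231, 0.002], 'force': [0.263, -0.453, 0.771], 'width': 0.085, 'gripper_force': 0.0, 'qpos': [-0.493, 0.457, 1.432, 0.0, 1.254, 1.224]}
[541. 138.] 1895 circle 0.598 -0.4445 0.0422
[324. 183.] 4365 circle 0.5794 -0.2552 0.031
[540. 294.] 216 circle 0.4531 -0.4452 0.014
[494. 302.] 573 circle 0.4529 -0.3948 0.0176
shift [ 0.138 -0.011  0.656] turn [-0.     0.     0.003] mm 167.58821480495348 t 28.8 yaw -1.715
[321.15476286 183.67149593]
```

View pics/w10.png

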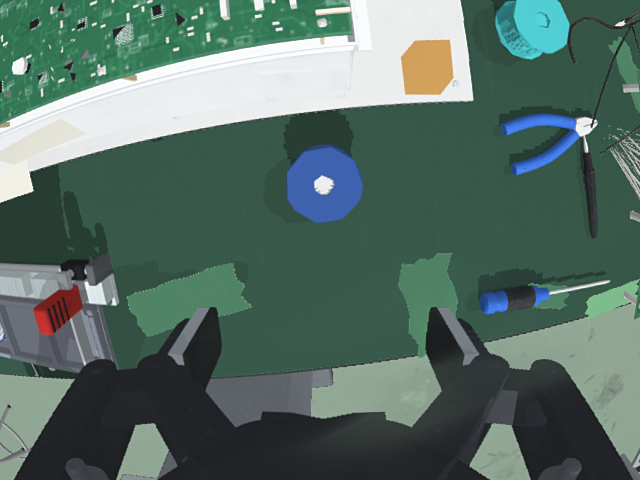

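The blue reel B has its hub at (324,185). Checking the board's height for gripper clearance, using the orange hexagon at wrist (427,68) and side (336,186).

```bash
python3 - <<'E'
from h import *
c=cap('wrist');s=cap('side')
m=cv2.inRange(cv2.cvtColor(s['frame'],cv2.COLOR_RGB2HSV),(12,120,150),(20,255,255));n,l,t,ce=cv2.connectedComponentsWithStats(m)
for i in range(1,n):
    if t[i,4]>20: print(t[i],ce[i])
for uv in [(336,186)]+[tuple(ce[i]) for i in range(1,n) if abs(ce[i][0]-336)<15 and abs(ce[i][1]-186)<15]:
    o1,d1=ray(c,427,68,True);o2,d2=ray(s,*uv)
    k=np.linalg.lstsq(np.stack([d1,-d2],1),o2-o1,rcond=None)[0];print(o1+k[0]*d1,o2+k[1]*d2)
print(onz(c,324,113,.0,True),onz(c,324,113,.05,True))
E
```

```text
[330 183  10   7  45] [334.46666667 186.22222222]
[ 0.65737297 -0.34246112  0.05296382] [ 0.65399573 -0.34359459  0.05284132]
[ 0.65760823 -0.34297749  0.05125575] [ 0.65930609 -0.34239873  0.05131464]
[ 0.63458729 -0.26394492  0.        ] [ 0.63238223 -0.26354137  0.05      ]
```

```bash
python3 -m inch '[0.07,-0.005,0,0,0,0,0.138,-0.005,0,0,0,0,0.138,-0.005,0.15,0,0,0,0.138,-0.005,0.3,0,0,0,0.138,-0.005,0.43,0,0,0,0.138,-0.005,0.54,0,0,0,0.138,-0.005,0.62,0,0,0,0.138,-0.005,0.655,0,0,0,0.138,-0.005,0.655,0,0,0,0.138,-0.005,0.655,0,0,0]' 0; python3 -m inch '[0,0,0,0,0,0,0,0,0,0,0,0,0,0,0,0,0,0,0,0,0,0,0,0,0,0,0,0,0,0,0,0,0,0,0,0]' 1 50; python3 -m inch '[0,0,-0.1,0,0,0,0,0,-0.25,0,0,0,0,0,-0.4,0,0,0,0,0,-0.54,0,0,0,0,0,-0.54,0,0,0]' 1 50; python3 -c "
from h import *
to(cr(0,-.042,.041+.131),W-np.pi/2)
"
```

```text
t: 29.9
tcp_pos: [0.5793, -0.2568, 0.19]
tcp_rot: [3.133, -0.231, 0.002]
force: [0.5, -0.4, 0.0]
width: 0.0855
gripper_force: 0.0
t: 30.5
tcp_pos: [0.5792, -0.2569, 0.1905]
tcp_rot: [3.132, -0.233, 0.003]
force: [-2.3, 1.2, 8.6]
width: 0.0587
gripper_force: 53.3
t: 31.0
tcp_pos: [0.5793, -0.257, 0.3299]
tcp_rot: [3.13, -0.232, 0.013]
force: [0.6, -0.9, -2.0]
width: 0.0587
gripper_force: 55.3
shift [-6.920e-01 -1.515e+00  1.000e-03] turn [ 0.004 -0.002 -0.749] mm 416.4084024790553 t 31.0 yaw -1.719
```

```bash
python3 -m inch '[-0.1,-0.15,0,0,0,-0.05,-0.2,-0.33,0,0,0,-0.11,-0.3,-0.5,0,0,0,-0.17,-0.4,-0.67,0,0,0,-0.23,-0.5,-0.83,0,0,0,-0.29,-0.6,-0.96,0,0,0,-0.35,-0.65,-1,0,0,0,-0.4,-0.69,-1,0,0,0,-0.4,-0.69,-1,0,0,0,-0.4]' 1 50; python3 -c "
from h import *
st();to(cr(0,-.042,.041+.131),W-np.pi/2)
"
```

```text
t: 31.9
tcp_pos: [0.4447, 0.0158, 0.3239]
tcp_rot: [-2.958, -1.058, 0.0]
force: [-0.4, -0.2, -1.3]
width: 0.0584
gripper_force: 55.2
{'t': 31.9, 'tcp_pos': [0.445, 0.016, 0.324], 'tcp_rot': [-2.958, -1.058, 0.0], 'force': [-0.411, -0.16, -1.256], 'width': 0.058, 'gripper_force': 55.232, 'qpos': [-0.047, 0.158, 1.898, -0.0, 1.086, 0.837]}
shift [ 0.384 -0.345 -0.013] turn [-0.    0.   -0.35] mm 128.9475783669788 t 31.9 yaw -0.884
```

```bash
python3 -m inch '[0.1,-0.09,0,0,0,-0.06,0.2,-0.18,0,0,0,-0.12,0.3,-0.27,0,0,0,-0.18,0.384,-0.345,0,0,0,-0.24,0.384,-0.345,0,0,0,-0.3,0.384,-0.345,0,0,0,-0.35,0.384,-0.345,0,0,0,-0.35,0.384,-0.345,0,0,0,-0.35]' 1 50; python3 -c "
from h import *
st();to(cr(0,-.042,.041+.01),W-np.pi/2)
"
```

```text
t: 32.7
tcp_pos: [0.465, 0.1428, 0.3238]
tcp_rot: [-2.386, -2.044, 0.0]
force: [0.3, -0.9, -1.8]
width: 0.0584
gripper_force: 55.2
{'t': 32.7, 'tcp_pos': [0.465, 0.143, 0.324], 'tcp_rot': [-2.386, -2.044, 0.0], 'force': [0.304, -0.944, -1.768], 'width': 0.058, 'gripper_force': 55.235, 'qpos': [0.223, 0.247, 1.79, -0.0, 1.105, 0.377]}
shift [ 0.001 -0.004  0.471] turn [-0.     0.    -0.002] mm 117.7625077626901 t 32.7 yaw -0.154
```

```bash
python3 -m inch '[0,-0.004,0.12,0,0,0,0,-0.004,0.25,0,0,0,0,-0.004,0.36,0,0,0,0,-0.004,0.43,0,0,0,0,-0.004,0.47,0,0,0,0,-0.004,0.49,0,0,0,0,-0.004,0.498,0,0,0,0,-0.004,0.502,0,0,0,0,-0.004,0.502,0,0,0,0,-0.004,0.502,0,0,0]' 1 50
```

```text
t: 33.7
tcp_pos: [0.4637, 0.1437, 0.199]
tcp_rot: [2.38, 2.05, 0.001]
force: [0.2, -0.3, -2.0]
width: 0.0587
gripper_force: 55.2
```

```bash
python3 -m inch '[0,0,0.006,0,0,0,0,0,0.006,0,0,0,0,0,0.006,0,0,0]' 1 50;  python3 -m inch '[0,0,0,0,0,0,0,0,0,0,0,0,0,0,0,0,0,0,0,0,0,0,0,0,0,0,-0.1,0,0,0,0,0,-0.25,0,0,0,0,0,-0.42,0,0,0,0,0,-0.58,0,0,0,0,0,-0.62,0,0,0]' 0; python3 - <<'E'
from h import *
c=cap('wrist','w11.png');reels(c,True,.046)
for y in (.126,.042,-.042):print(cr(0,y,.046).round(3))
to((.5133,.0086,.20),W)
E
```

```text
t: 34.0
tcp_pos: [0.4638, 0.1437, 0.1984]
tcp_rot: [2.38, 2.05, 0.002]
force: [-7.0, -2.2, 19.2]
width: 0.0587
gripper_force: 57.2
t: 34.9
tcp_pos: [0.4638, 0.1438, 0.3561]
tcp_rot: [2.378, 2.049, 0.009]
force: [-0.5, -0.4, -0.5]
width: 0.0858
gripper_force: 0.0
[321.  26.] 3592 circle 0.4881 0.3052 0.0322
[322. 127.] 4480 circle 0.4765 0.2235 0.0299
[321. 227.] 4317 circle 0.4634 0.1472 0.0326
[0.489 0.309 0.046]
[0.477 0.226 0.046]
[0.464 0.143 0.046]
shift [-0.505  0.276  0.002] turn [ 0.003  0.001 -0.749] mm 143.92864103515123 t 34.95 yaw -0.148
```

View pics/w11.png

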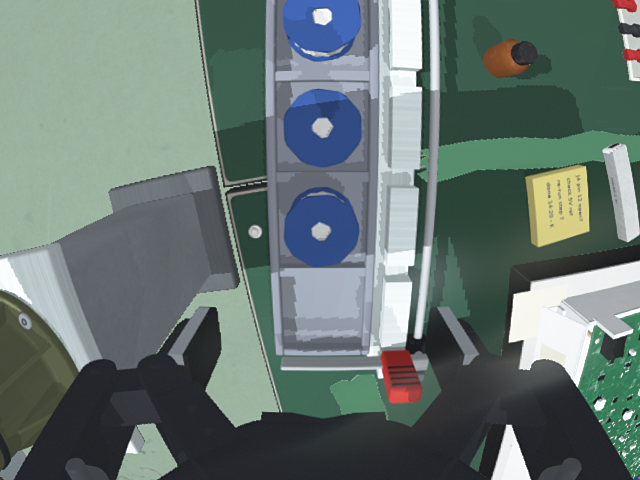

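All three reels lie flat in cells 1–3 at (322,17), (322,127) and (321,230). Cell 4 is empty and the stop is at the end. Now I fetch the stop.

```bash
python3 -m inch '[-0.12,0.07,0,0,0,-0.06,-0.25,0.14,0,0,0,-0.13,-0.38,0.21,0,0,0,-0.2,-0.505,0.276,0,0,0,-0.27,-0.505,0.276,0,0,0,-0.34,-0.505,0.276,0,0,0,-0.41,-0.505,0.276,0,0,0,-0.48,-0.505,0.276,0,0,0,-0.55,-0.505,0.276,0,0,0,-0.62,-0.505,0.276,0,0,0,-0.68,-0.505,0.276,0,0,0,-0.749,-0.505,0.276,0,0,0,-0.749]' 0; python3 - <<'E'
from h import *
st();to((.5133,.0086,.078),1.414)
E
```

```text
t: 36.15
tcp_pos: [0.5131, 0.0086, 0.3504]
tcp_rot: [-0.232, -3.131, 0.0]
force: [-0.4, -0.7, -1.0]
width: 0.0852
gripper_force: 0.0
{'t': 36.15, 'tcp_pos': [0.513, 0.009, 0.35], 'tcp_rot': [-0.232, -3.131, 0.0], 'force': [-0.438, -0.693, -0.951], 'width': 0.085, 'gripper_force': 0.0, 'qpos': [-0.055, 0.271, 1.69, 0.0, 1.183, -1.477]}
shift [-0.002  0.     0.47 ] turn [-0.    -0.001  0.004] mm 117.38509655179953 t 36.15 yaw 1.423
```

Descend to the same height as before, grip, lift 27 mm, then slide 84 mm towards the board.

```bash
python3 -m inch '[0,0,0.12,0,0,0,0,0,0.25,0,0,0,0,0,0.36,0,0,0,0,0,0.43,0,0,0,0,0,0.468,0,0,0,0,0,0.468,0,0,0]' 0; python3 -m inch '[0,0,0,0,0,0,0,0,0,0,0,0,0,0,0,0,0,0,0,0,0,0,0,0,0,0,0,0,0,0,0,0,0,0,0,0,0,0,0,0,0,0,0,0,0,0,0,0]' 1 50; python3 -m inch '[0,0,-0.05,0,0,0,0,0,-0.1,0,0,0,0,0,-0.108,0,0,0,0,0,-0.108,0,0,0]' 1 50;python3 -m inch '[0,0.06,0,0,0,0,0,0.14,0,0,0,0,0,0.23,0,0,0,0,0,0.3,0,0,0,0,0,0.33,0,0,0,0,0,0.33,0,0,0,0]' 1 50; python3 -c "
from h import *
p=np.array([.5133,.0086,.105])+EY*.084;print(p);to(p,W)"
```

```text
t: 36.75
tcp_pos: [0.5129, 0.0086, 0.2335]
tcp_rot: [-0.24, -3.13, 0.0]
force: [0.6, 1.3, -0.0]
width: 0.0855
gripper_force: 0.0
t: 37.55
tcp_pos: [0.5132, 0.0086, 0.2354]
tcp_rot: [0.236, 3.132, 0.0]
force: [-2.0, -0.6, 6.1]
width: 0.0173
gripper_force: 53.1
t: 37.95
tcp_pos: [0.5131, 0.0086, 0.2623]
tcp_rot: [0.236, 3.132, -0.0]
force: [1.7, 0.1, -2.6]
width: 0.0174
gripper_force: 52.2
t: 38.55
tcp_pos: [0.5255, 0.0911, 0.2616]
tcp_rot: [-0.234, -3.133, -0.0]
force: [2.5, 0.2, -2.0]
width: 0.0175
gripper_force: 52.1
[0.52591894 0.09164675 0.105     ]
shift [-0.001  0.002  0.006] turn [ 0.    -0.     0.001] mm 1.7592950582356175 t 38.55 yaw 1.422
```

```bash
python3 -m inch '[0,0.003,0.03,0,0,0,0,0.003,0.07,0,0,0,0,0.003,0.1,0,0,0,0,0.003,0.105,0,0,0,0,0.003,0.105,0,0,0]' 1 50
```

```text
t: 39.05
tcp_pos: [0.5256, 0.0905, 0.2354]
tcp_rot: [-0.237, -3.132, 0.0]
force: [-1.5, 0.2, 3.7]
width: 0.0172
gripper_force: 52.9
```

```bash
python3 -m inch '[0,0,0,0,0,0,0,0,0,0,0,0,0,0,0,0,0,0,0,0,0,0,0,0,0,0,-0.1,0,0,0,0,0,-0.25,0,0,0,0,0,-0.42,0,0,0,0,0,-0.58,0,0,0,0,0,-0.62,0,0,0,0,0,-0.62,0,0,0]' 0; python3 - <<'E'
from h import *
s=cap('side');b=cv2.cvtColor(s['frame'],cv2.COLOR_RGB2BGR)
cv2.imwrite('pics/s12.png',cv2.resize(b[190:380,230:420],None,fx=3,fy=3,interpolation=cv2.INTER_CUBIC))
print(pix(s,cr(.068,-.084,.094)),pix(s,cr(.068,-.084,.111)))
m=cv2.inRange(cv2.cvtColor(s['frame'],cv2.COLOR_RGB2HSV),(0,170,120),(6,255,255));n,l,t,ce=cv2.connectedComponentsWithStats(m)
print([(t[i].tolist(),ce[i]) for i in range(1,n) if t[i,4]>60])
E
```

```text
t: 40.05
tcp_pos: [0.5256, 0.0909, 0.3921]
tcp_rot: [0.236, 3.13, 0.001]
force: [-0.4, -0.3, -0.9]
width: 0.0853
gripper_force: 0.0
[323.83541975 259.09739788] [323.93774917 254.26772357]
[([318, 257, 11, 21, 137], array([322.97080292, 267.19708029])), ([143, 260, 28, 23, 70], array([155.65714286, 270.07142857])), ([42, 399, 13, 16, 86], array([ 47.1744186 , 406.36046512]))]
```

View pics/s12.png

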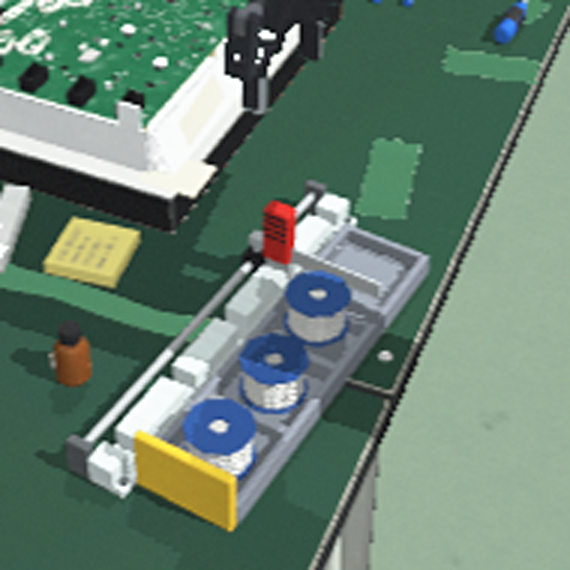

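The stop is fully down right behind the third reel: its grip top is at row 257, against a predicted 259 if down and 254 if lying on the rail. All reels and the bottle stand upright, and the arm is clear.

```bash
python3 -c "
from bench import arm
print(arm.close_job())"
```

```text
the job is handed in; nothing more can be done
None
```

I handed the job in: three reels stand in cells 1–3, the stop is down in the notch right behind the third, the amber bottle stands upright on the bench behind the rail, and the cutters, screwdriver and tape were not touched; closing the job returned no verdict.

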